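# Clear the shaker platform and refit it on its drive pin

## Task

Take the shaker's platform by its handle and tip the three used caps off its open end into the white discard tub, without touching the caps. Then set the platform down between the shaker's guides at their front end, slide it back until it drops over the drive pin hidden underneath, and press it down until it sits fully home on both guide runners. Finish while still holding the handle and pressing the platform home, so that the locking screws can be tightened; leave everything else on the bench as it stands.

Things in the scene. Friction and masses are not known exactly. Their poses are not given: they have to be found in the camera images.
- platform: the shaker's lift-off platform, loose: bare aluminium tray 190 (x) x 130 (y), 0.42 kg (+-20 %), floor 5 thick; rim 16 high from the underside, 3 thick, on both long sides and the rear (+x) end; front (-x) end open. Origin: centre of the underside, z up. At the origin a round hole, 22 dia, 18 deep, chamfer 2, opens downward into a hub (60 x 60, 24 high above the underside); unseen from above
- handle (a point): centre of the bridge handle's bar over the hub, 54 above the platform's underside: bar along the platform's y, 12 thick (x), 14 high, 96 long, on two posts at y = +-44 (80 clear between them). Axes as the platform's
- open_end (a point): middle of the platform's open (-x) end, on the floor's upper face, 95 from the centre. The metal is smooth: caps on it, and it on the shaker, have a friction coefficient of about 0.35 (+-20 %); pushing it along the guides over the pin takes up to about 7 N
- cap0: used black screw cap, 28 dia x 15 high, 12 g, lying on the platform's floor in front of the handle (x from -70 to -54 of the platform's centre). Origin: centre of its underside
- cap1: second such cap
- cap2: third such cap
- tub: white open discard tub, 200 (x) x 230 (y), 100 high, walls 4 thick, does not move. Origin: centre of its underside. It and the platform may lie in either of two places
- shaker: white bench shaker 340 (x) x 190 (y), housing 75 high, does not move; front (-x) end has the dark control panel, x is the slide direction from front to rear. Origin: centre of its underside
- guides (a point): point above the shaker's origin, midway between its two guide runners, level with their tops, 87 above the bench; axes as the shaker's. Runners: 16 wide, centred at y = +-55, from x = -150 to 135. Beside them upright lips, inner faces 136 apart (the platform is 130 wide), 22 above the runners, then flaring outward up to 31; rear stop at x = 135
- guides_front (a point): front end of the guides, on the centre line, level with the runners' tops (x = -150 of point guides). A platform set down with its open end flush here has its centre at x = -55; it covers the pin and rides on the pin's nose
- pin_slot (a point): middle of the slot on the centre line (x = 5 of point guides). The drive pin in it, 16 dia, round-nosed, top 14 above the runners, stands anywhere from 20 in front of this point to 20 behind it (not reported) and does not give. A sprung collar round it, 40 dia, stands 4 above the runners: it carries the dropped-on platform (yields from 6 N) and is flush with the runners at 9 N, weight included
- culture_a: culture bottle, upright, 38 dia x 115 tall, loose; bystander. Origin: centre of its underside
- culture_b: second culture bottle, upright, 38 dia x 115 tall, loose; bystander. Origin: centre of its underside
- tipbox: closed pipette tip box 85 x 120 x 62 high, loose; bystander. Origin: centre of its underside
- pen: marker pen 130 long, 14 thick, lying, loose; bystander. Origin: centre of its underside
- beaker: glass beaker 68 dia x 85 tall, loose; bystander. Origin: centre of its underside

How it is judged (in metres and radians):
On the way, in this order (a step that is already met when the one before it is completed fails the run):
1. all three caps lie in the tub (x of cap0 in the frame of tub between -0.1 and 0.1 m and y of cap0 in the frame of tub between -0.115 and 0.115 m and z of cap0 in the frame of tub between -0.01 and 0.085 m and x of cap1 in the frame of tub between -0.1 and 0.1 m and y of cap1 in the frame of tub between -0.115 and 0.115 m and z of cap1 in the frame of tub between -0.01 and 0.085 m and x of cap2 in the frame of tub between -0.1 and 0.1 m and y of cap2 in the frame of tub between -0.115 and 0.115 m and z of cap2 in the frame of tub between -0.01 and 0.085 m), for 0.2 s.
2. the platform lies between the guides at their front end, carried by the shaker (y of platform in the frame of guides between -0.008 and 0.008 m and angle between the x axis of platform and the x axis of shaker, either way round below 0.08 rad and x of platform in the frame of guides between -0.09 and -0.028 m and z of platform in the frame of guides between -0.004 and 0.025 m and contact force between platform and shaker above 0.5 N), for 0.1 s.
3. the platform, slid back, has dropped over the drive pin (y of platform in the frame of guides between -0.008 and 0.008 m and angle between the x axis of platform and the x axis of shaker, either way round below 0.08 rad and x of platform in the frame of guides between -0.022 and 0.033 m and angle between the z axis of platform and the z axis of shaker, either way round below 0.06 rad and z of platform in the frame of guides below 0.007 m), for 0.1 s.
At the end, for the whole second after the job is handed in: On the drive pin between the guides and pressed home: platform underside within 2 mm of the runners and level with them (0.03 rad), at rest, gripper at the handle (within 35 mm) and still pushing (over 2 N; released, the collar lifts it again); all three caps in the tub (all of step 1 and y of platform in the frame of guides between -0.008 and 0.008 m and angle between the x axis of platform and the x axis of shaker, either way round below 0.08 rad and x of platform in the frame of guides between -0.022 and 0.033 m and angle between the z axis of platform and the z axis of shaker, either way round below 0.06 rad and z of platform in the frame of guides below 0.002 m and angle between the z axis of platform and the z axis of shaker, either way round below 0.03 rad and linear speed of platform below 0.02 m/s and contact force between the fingers and platform above 2 N and distance between the grasp point and handle below 0.035 m); the arm keeps its last pose, push and grip.
It fails at once if the gripper touches a used cap (contact force between the fingers and cap0 above 0.3 N or contact force between the fingers and cap1 above 0.3 N or contact force between the fingers and cap2 above 0.3 N).
It fails at once if something else on the bench is shifted by more than 30 mm or knocked over (distance of any of culture_a, culture_b, tipbox, pen, beaker from where it was at the start of the episode above 0.03 m or angle between any of culture_a, culture_b, tipbox, pen, beaker's own z axis and vertical above 0.5 rad).
It also fails if it takes over 64 s, if anything falls off the work surface, if the arm or the gripper's body presses on something with over 40 N, if the wrist force passes 120 N, or if a joint passes its speed limit or range.

## Robot

A 6-joint arm with a two-finger parallel gripper is mounted at the origin on the work surface. World frame = base frame: x ahead of the robot, y to its left, z up, the work surface at z = 0. Lengths are in m, angles in degrees, forces in N, time in s.
With the tool pointing down it reaches from about 0.25 to 0.725 m from the base axis. Payload 9.7 kg.
Tool frame: the origin (TCP) lies midway between the tips of the shut fingers; the grasp point (between the pads) lies 19 mm behind it; z points along the fingers, y is the line along which they close (so a half turn about z gives the same grasp; the last joint's range is limited). The gripper opens to 85 mm and grips with 20 to 120 N. Pads are 22 mm wide; open, the fingers measure 114 mm over their backs; the gripper's body (76 mm by 85 mm) begins 54 mm behind the grasp point. The pads swing forward as they close: fully open they stand 13 mm farther back than shut.
Start: joints at [75.229, 4.979, 10.078, 95.1, 0, 90], TCP at [0.14, 0.532, 0.231] pointing down, gripper open.
Joint ranges: [-179.16, 179.16], [-48.56, 103.87], [-65.8, 70.77], [-126.05, 130.52], [-82.76, 87.17], [-180, 180]. Speed limits (degrees/s): [127.2, 127.2, 147.25, 180, 180, 180].

## Interface

Orientations are given as [roll, pitch, yaw] about the fixed x, y, z axes, in that order (R = Rz(yaw) Ry(pitch) Rx(roll)).
In Python, from workcell import * gives the robot as it stands.
- The arm moves only by the tool servo_tool, never from a script. Its argument "moves" is a list of rows, each a list of 4 numbers: the shift along the world's x, y, z in cm, then the turn about the world's z in rad. A call has 1 to 20 rows; each row is the pose to reach, as a shift and turn from the pose commanded when the call began; what a row does not reach only later rows make up. A row lasts 1/12 s, in which the tool goes at most 41.7 mm and 7.16 degrees, less where a joint would pass 70% of its speed; a pose out of reach is approached as far as the arm can. A call with a gripper value outside its range is refused whole. "claw" is the closure, from 0 (fully open) to 1 (shut), set as the call begins (left out, the last holds). The fingers move at their own pace and stop on an object; "force" is the grip in N (left out, the last holds). Time passes only in rows, so rows that repeat a pose let the fingers close. It gives the time, the measured TCP pose, the force, the opening and the grip force at its end, in the units of the state.
- get_obs(): the state, without advancing time (a new reading comes with each control period).
- camera(name): name is "scene" or "top"; returns the picture (400x640x3 uint8, red, green, blue); there is no depth.
- get_calibration(name): a dict with "fx", "fy", "cx", "cy" (pixels), "k1" (the pictures are not rectified: a ray, as slopes to the right and down, at radius r is drawn at 1 + k1 r^2 times it, then the intrinsics apply), "rvec" (rotation vector, rad) and "tvec" (3), from world to camera coordinates, as OpenCV has them. Camera axes: x right, y down, z forward; pixel columns grow to the right and rows downward; lengths in m; the calibration is good to about 2 mm. A picture is of the moment at which its call begins. get_calibration takes no time and is no camera call.
- job_done(): hands the job in; it is judged then, once.
The state is a dict: "time": time; "q": joint angles; "qd": joint speeds; "joint_efforts": joint torques, N m; "ee_pos": TCP position; "tcp_rot": TCP orientation; "wrist_force": force on the tool from outside, world axes, zero at the start; "torque": the same for the moment, N m; "opening": finger opening in m; "grasp_force": force on a finger pad.
Only numpy, scipy, OpenCV 4.12 (cv2) and the standard library are available. Lean on these libraries where they do the work, as an engineer would, in place of code of your own. Each camera call takes 0.05 s, during which the arm holds its last target. There are 200 camera calls.

## Working session

There is one attempt and no reset: what is moved stays moved. The work goes in short steps, Python scripts to look and compute and a tool call to move; the robot and the scene stay as the last step left them, time stands still between calls to the robot, and variables do not carry over. Pictures are saved under pics/ and viewed, at most 10 in all, crops included, and the job is handed in when it is done.

Besides the shell and the picture viewer there is one more tool, called by a JSON object that holds its "method" and its "body". servo_tool: Moves the arm, as the interface text tells. Its arguments: {"type":"object","properties":{"moves":{"type":"array","items":{"type":"array","items":{"type":"number"}}},"claw":{"type":"number"},"force":{"type":"number"}},"required":["moves"]}

```bash
mkdir -p pics; ls
cat > h.py <<'E'
from workcell import *
import numpy as np, cv2
def cal(n):
    c=get_calibration(n); K=np.array([[c['fx'],0,c['cx']],[0,c['fy'],c['cy']],[0,0,1.]])
    return K,np.array([c['k1'],0,0,0,0.]),cv2.Rodrigues(np.array(c['rvec'],float))[0],np.array(c['tvec'],float)
def ray(n,uv,z):
    K,d,R,t=cal(n); p=cv2.undistortPoints(np.array(uv,float).reshape(-1,1,2),K,d).reshape(-1,2)
    D=np.c_[p,np.ones(len(p))]@R; C=-R.T@t
    return C+D*((z-C[2])/D[:,2])[:,None]
def proj(n,P):
    K,d,R,t=cal(n); return cv2.projectPoints(np.array(P,float).reshape(-1,3),cv2.Rodrigues(R)[0],t,K,d)[0].reshape(-1,2)
def snap(n,f):
    im=np.ascontiguousarray(camera(n)[:,:,::-1]); cv2.imwrite('pics/'+f,im); return im
E
python3 - <<'E'
from h import *
for n in('top','scene'):
    snap(n,n+'0.png'); K,d,R,t=cal(n); print(n,-R.T@t,R[2],K[0,0],d[0])
print(get_obs())
E
```

```text
pics
top [0.40227328 0.02116648 0.90304292] [ 0.19115675  0.03151908 -0.98105333] 380.0445408459258 -0.04248400657746318
scene [1.0945516  0.2861674  0.74437849] [-0.61577034 -0.30922258 -0.72471255] 398.91481947542474 -0.0991600112959865
{'time': 0.1, 'q': array([7.52300940e+01, 5.00867335e+00, 1.00370339e+01, 9.51003827e+01,
       6.62595608e-04, 9.00035395e+01]), 'qd': array([-0.0535677 , -0.08759915,  0.08926407, -0.02298237,  0.07784509,
       -0.02913286]), 'joint_efforts': array([-1.57841851e-04, -5.21561587e+01,  4.65654480e+01,  1.61176507e-02,
        4.32891159e-05, -3.36171027e-06]), 'ee_pos': array([0.14015583, 0.53161187, 0.23062947]), 'tcp_rot': array([-1.79927978e+02, -6.58145899e-04,  1.65226554e+02]), 'wrist_force': array([1.02293692, 0.31774422, 0.69342177]), 'torque': array([-0.00781416, -0.06838048, -0.01967646]), 'grasp_force': 0.0, 'opening': 0.08554179960743484}
```

View pics/top0.png

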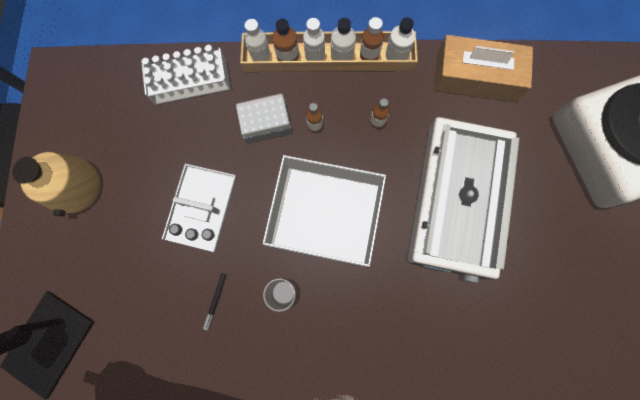

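View pics/scene0.png

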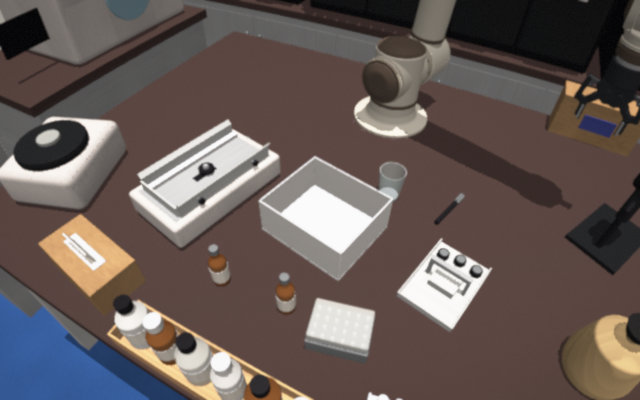

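The top view shows the platform at (200,208) with its open end and caps toward the robot. The tub is at (327,210), the shaker at (468,195) with its front at the bottom, the pen at (215,300), the beaker at (280,294), and the bottles at (315,118) and (380,114). The scene view agrees. The servo interface can't tilt the tool, so I'll probably have to throw the caps off by inertia. Next I'll measure.

Run:
```python
from h import *
im=cv2.imread('pics/top0.png'); g=cv2.cvtColor(im,cv2.COLOR_BGR2GRAY)
def quad(x0,y0,x1,y1,th,z,name):
    m=np.zeros_like(g); m[y0:y1,x0:x1]=(g[y0:y1,x0:x1]>th)*255
    m=cv2.morphologyEx(m,cv2.MORPH_CLOSE,np.ones((15,15)))
    c=max(cv2.findContours(m,0,2)[0],key=cv2.contourArea); h=cv2.convexHull(c)
    r=cv2.minAreaRect(h); b=cv2.boxPoints(r)
    q=cv2.approxPolyDP(h,6,True).reshape(-1,2)
    for nm,p in(('box',b),('poly',q)):
        P=ray('top',p,z); print(name,nm,p.round(1).tolist(),P[:,:2].round(3).tolist(),'c',P[:,:2].mean(0).round(4))
quad(150,155,245,260,110,0.012,'plat')
quad(258,150,395,272,110,0.1,'tub')
quad(405,110,525,285,120,0.08,'shaker')
a=cv2.resize(im[150:265,150:245],None,fx=4,fy=4,interpolation=cv2.INTER_CUBIC)
b=cv2.resize(im[110:290,400:530],None,fx=3,fy=3,interpolation=cv2.INTER_CUBIC)
o=np.zeros((540,775,3),np.uint8);o[:460,:380]=a;o[:540,385:775]=b
cv2.imwrite('pics/crop.png',o)
```

```text
plat box [[160.8000030517578, 238.6999969482422], [183.10000610351562, 159.60000610351562], [235.8000030517578, 174.5], [213.5, 253.60000610351562]] [[0.469, 0.416], [0.664, 0.376], [0.626, 0.242], [0.435, 0.286]] c [0.5485 0.3301]
plat poly [[185, 163], [235, 175], [214, 251], [161, 238]] [[0.656, 0.371], [0.625, 0.244], [0.441, 0.285], [0.471, 0.416]] c [0.548  0.3289]
tub box [[261.5, 245.5], [280.0, 153.0], [387.8999938964844, 174.60000610351562], [369.3999938964844, 267.1000061035156]] [[0.45, 0.158], [0.653, 0.124], [0.603, -0.112], [0.406, -0.068]] c [0.528  0.0258]
tub poly [[283, 155], [385, 174], [369, 266], [262, 243]] [[0.648, 0.117], [0.605, -0.105], [0.408, -0.067], [0.455, 0.157]] c [0.529  0.0256]
shaker box [[409.6000061035156, 270.6000061035156], [435.0, 115.9000015258789], [525.9000244140625, 130.8000030517578], [500.5, 285.5]] [[0.399, -0.155], [0.747, -0.227], [0.712, -0.433], [0.368, -0.345]] c [ 0.5566 -0.2899]
shaker poly [[437, 117], [519, 138], [497, 278], [473, 281], [412, 258]] [[0.744, -0.232], [0.694, -0.415], [0.384, -0.339], [0.378, -0.288], [0.426, -0.161]] c [ 0.5252 -0.2868]
```

View pics/crop.png

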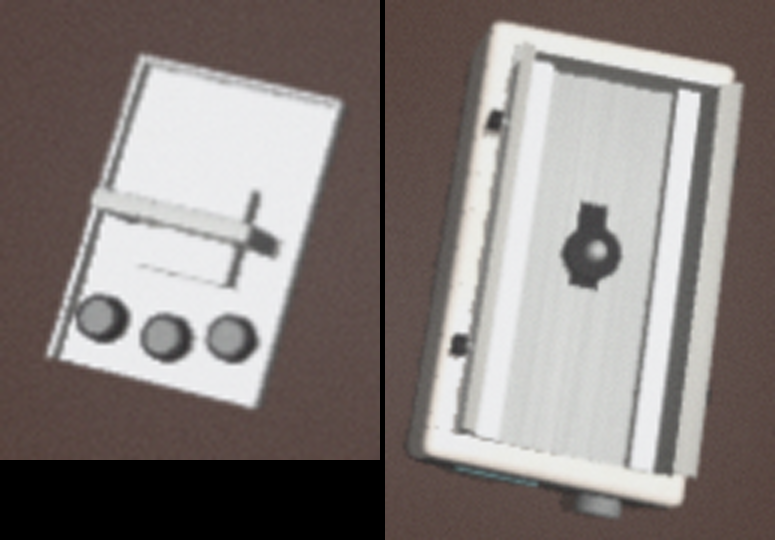

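The crop shows three caps in front of the bar (bar ends near crop (94,198) and (250,233)), and on the shaker the two white runners and the pin nose near (597,250).

Run:
```python
from h import *
A=lambda p:np.array(p)/4+150-.375
B=lambda p:(np.array(p,float)-[385,0])/3+[400,110]-.33
def s(n,P):print(n,P.round(4).tolist())
bar=ray('top',A([[95,199],[250,233]]),.061);d=bar[0]-bar[1];s('bar',bar);print(bar.mean(0),np.linalg.norm(d),np.degrees(np.arctan2(-d[0],d[1])))
l=ray('top',A([[141,55],[48,356]]),.016);r0=ray('top',A([[342,101],[257,407]]),[.016][0]);r1=ray('top',A([[342,101],[257,407]]),.0)
s('L',l);s('R16',r0);s('R0',r1)
for L in(l,r1):
  e=L[0]-L[1];print(np.linalg.norm(e),np.degrees(np.arctan2(e[1],e[0])))
L=ray('top',B([[554,65],[501,437]]),.087);R=ray('top',B([[679,90],[631,466]]),.087)
c=(L+R)/2;s('Lrun',L);s('Rrun',R);s('c',c);e=c[0]-c[1];print(np.linalg.norm(e),[np.degrees(np.arctan2(*(k[0]-k[1])[1::-1])) for k in(L,R,c)])
u=e[:2]/np.linalg.norm(e[:2]);print('gap',abs(np.cross(u,(L-R)[0,:2])),abs(np.cross(u,(L-R)[1,:2])))
# origin: rear end x=135, front -150
print('origin',c[0,:2]-u*.135,c[1,:2]+u*.150)
pin=ray('top',B([[597,250]]),.1)[0,:2];print('pin',pin,'along',(pin-c[1,:2])@u-.15,np.cross(u,pin-c[1,:2]))
s('caps',ray('top',A([[101,318],[165,337],[232,338]]),.02))
```

```text
bar [[0.5553, 0.3721, 0.061], [0.5359, 0.2807, 0.061]]
[0.54558511 0.32640431 0.061     ] 0.09353682978739337 -12.007850326408368
L [[0.6535, 0.3692, 0.016], [0.4688, 0.4122, 0.016]]
R16 [[0.6241, 0.2428, 0.016], [0.44, 0.2845, 0.016]]
R0 [[0.6281, 0.2468, 0.0], [0.4407, 0.2892, 0.0]]
0.18965202672264408 -13.100229101773053
0.19220242734250498 -12.773859761405353
Lrun [[0.7071, -0.2702, 0.087], [0.4311, -0.2152, 0.087]]
Rrun [[0.6876, -0.3626, 0.087], [0.411, -0.3055, 0.087]]
c [[0.6973, -0.3164, 0.087], [0.4211, -0.2603, 0.087]]
0.2819057860213739 [np.float64(-11.278759004734328), np.float64(-11.668271238169448), np.float64(-11.473848361336866)]
gap 0.09440574181174548 0.0924892681258125
origin [ 0.56504492 -0.28955251] [ 0.5680773  -0.29016801]
pin [ 0.56292596 -0.28706667] along -0.005665316810947174 0.002014661457109466
caps [[0.4912, 0.38, 0.02], [0.4802, 0.3406, 0.02], [0.4799, 0.3004, 0.02]]<stdin>:12: DeprecationWarning: Arrays of 2-dimensional vectors are deprecated. Use arrays of 3-dimensional vectors instead. (deprecated in NumPy 2.0)
<stdin>:15: DeprecationWarning: Arrays of 2-dimensional vectors are deprecated. Use arrays of 3-dimensional vectors instead. (deprecated in NumPy 2.0)
```

{"method": "servo_tool", "body": {"moves": [[40.6,-20.5,-6,-1.532],[40.6,-20.5,-6,-1.532],[40.6,-20.5,-6,-1.532],[40.6,-20.5,-6,-1.532],[40.6,-20.5,-6,-1.532],[40.6,-20.5,-6,-1.532],[40.6,-20.5,-6,-1.532],[40.6,-20.5,-6,-1.532],[40.6,-20.5,-6,-1.532],[40.6,-20.5,-6,-1.532],[40.6,-20.5,-6,-1.532],[40.6,-20.5,-6,-1.532],[40.6,-20.5,-6,-1.532],[40.6,-20.5,-6,-1.532],[40.6,-20.5,-6,-1.532],[40.6,-20.5,-6,-1.532]], "claw": 0.5}}

```text
time: 1.43
ee_pos: [0.5459, 0.3271, 0.1713]
tcp_rot: [-180.0, 0.0, 77.6]
wrist_force: [-0.5, -0.4, -0.2]
opening: 0.0427
grasp_force: 0.0
```

{"method": "servo_tool", "body": {"moves": [[0,0,-4,0],[0,0,-8,0],[0,0,-11,0],[0,0,-13,0],[0,0,-13.5,0],[0,0,-13.5,0],[0,0,-13.5,0]]}}

```text
time: 2.02
ee_pos: [0.5465, 0.3274, 0.0378]
tcp_rot: [179.9, -0.1, 77.5]
wrist_force: [0.1, -0.3, 1.2]
opening: 0.0424
grasp_force: 0.0
```

{"method": "servo_tool", "body": {"moves": [[0,0,0,0],[0,0,0,0],[0,0,0,0],[0,0,0,0],[0,0,0,0],[0,0,0,0],[0,0,0,0],[0,0,0,0]], "claw": 1, "force": 80}}

```text
time: 2.68
ee_pos: [0.547, 0.3273, 0.0383]
tcp_rot: [179.9, -0.1, 77.5]
wrist_force: [-0.6, -1.4, 5.6]
opening: 0.0103
grasp_force: 79.2
```

{"method": "servo_tool", "body": {"moves": [[0,0,0.5,0],[0,0,1,0],[0,0,2,0],[0,0,3,0],[0,0,3,0],[0,0,3,0]]}}

```text
time: 3.18
ee_pos: [0.5468, 0.3271, 0.0674]
tcp_rot: [179.9, -0.1, 77.5]
wrist_force: [0.0, 0.1, -6.1]
opening: 0.0102
grasp_force: 78.2
```

Run:
```python
from h import *
s=snap('scene','s1.png');t=snap('top','t1.png')
o=np.zeros((480,800,3),np.uint8)
u,v=proj('scene',[[.55,.32,.05]])[0].astype(int);print(u,v)
o[:,:400]=cv2.resize(s[v-60:v+60,u-50:u+50],(400,480));u,v=proj('top',[[.55,.32,.05]])[0].astype(int)
o[:,400:]=cv2.resize(t[v-60:v+60,u-50:u+50],(400,480));cv2.imwrite('pics/c1.png',o);print(get_obs()['wrist_force'],get_obs()['torque'])
```

```text
445 270
[ 0.38324058  0.38426296 -5.33719645] [-0.03660152 -0.02850096 -0.04085917]
```

View pics/c1.png

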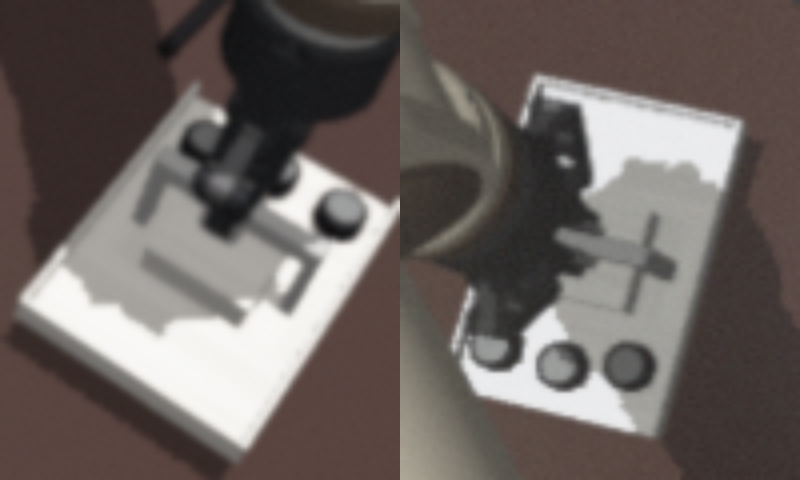

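The grip is good, with the platform square in the jaws and level. I'll lift it and turn it so the open end faces across the tub toward -y, then fling the caps off by reversing sharply.

{"method": "servo_tool", "body": {"moves": [[0,0,1,0],[0,0,3,0],[0,0,5,0],[0,0,7,0],[0,0,9,0],[0,0,10.5,0],[0,0,11.1,0],[0,0,11.1,0]]}}

```text
time: 3.95
ee_pos: [0.5468, 0.3271, 0.1791]
tcp_rot: [179.9, -0.1, 77.5]
wrist_force: [0.1, 0.3, -6.1]
opening: 0.0103
grasp_force: 78.3
```

{"method": "servo_tool", "body": {"moves": [[0.2,-0.4,0,0.08],[0.4,-1,0,0.18],[0.6,-1.6,0,0.3],[0.8,-2.2,0,0.42],[1,-2.8,0,0.54],[1.2,-3.4,0,0.66],[1.4,-4,0,0.78],[1.6,-4.6,0,0.9],[1.8,-5.2,0,1.02],[2,-5.8,0,1.14],[2.2,-6.4,0,1.26],[2.4,-7,0,1.38],[2.6,-7.4,0,1.48],[2.8,-7.6,0,1.54],[2.8,-7.6,0,1.57],[2.8,-7.6,0,1.57]]}}

```text
time: 5.28
ee_pos: [0.5739, 0.2505, 0.1758]
tcp_rot: [-179.9, -0.1, 167.5]
wrist_force: [-0.0, 0.1, -5.0]
opening: 0.0106
grasp_force: 78.3
```

Run:
```python
from h import *
t=snap('top','t2.png');s=snap('scene','s2.png')
o=np.zeros((500,800,3),np.uint8)
u,v=proj('top',[[.56,.18,.12]])[0].astype(int);o[:,:400]=cv2.resize(t[v-100:v+100,u-80:u+80],(400,500))
u,v=proj('scene',[[.56,.2,.12]])[0].astype(int);o[:,400:]=cv2.resize(s[v-100:v+100,u-80:u+80],(400,500));cv2.imwrite('pics/c2.png',o);print(get_obs()['q'])
```

```text
[2.35968468e+01 1.49513801e+01 1.53384128e+01 9.04762884e+01
 2.82050869e-03 3.62619605e+01]
```

View pics/c2.png

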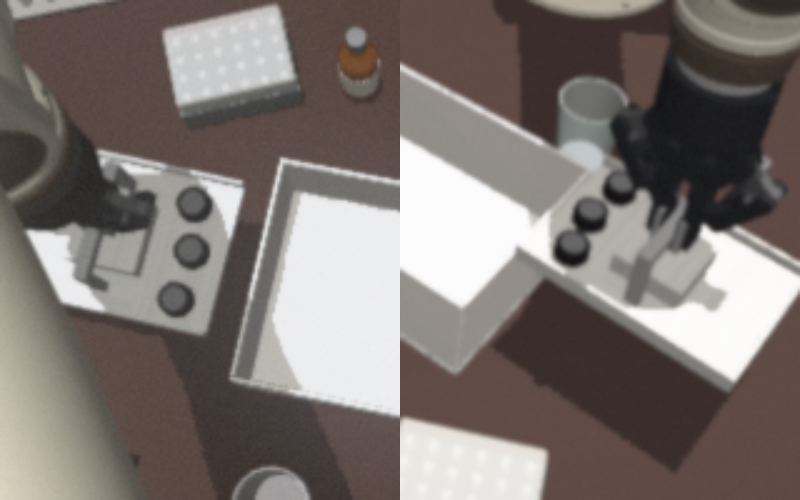

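{"method": "servo_tool", "body": {"moves": [[0.2,1,0,0],[0.4,2,0,0],[0.6,2.9,0,0],[0.6,2.9,0,0],[0.4,2,0,0],[0,0.2,0,0],[-0.5,-2.5,0,0],[-1.3,-6.3,0,0],[-2.2,-10.3,0,0],[-3,-14.3,0,0],[-2.2,-10.3,0,0],[-1.3,-6.3,0,0],[-0.5,-2.2,0,0],[0.4,1.8,0,0],[0.6,2.9,0,0],[0.6,2.9,0,0]]}}

```text
time: 6.72
ee_pos: [0.5801, 0.2824, 0.1763]
tcp_rot: [-180.0, -0.0, 167.6]
wrist_force: [0.2, -0.9, -4.3]
opening: 0.0107
grasp_force: 79.2
```

Run:
```python
from h import *
t=snap('top','t3.png');s=snap('scene','s3.png')
o=np.zeros((500,800,3),np.uint8)
u,v=proj('top',[[.56,.1,.1]])[0].astype(int);o[:,:400]=cv2.resize(t[v-100:v+100,u-80:u+80],(400,500))
u,v=proj('scene',[[.56,.1,.1]])[0].astype(int);o[:,400:]=cv2.resize(s[v-100:v+100,u-80:u+80],(400,500));cv2.imwrite('pics/c3.png',o)
```

```text
(no output)
```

View pics/c3.png

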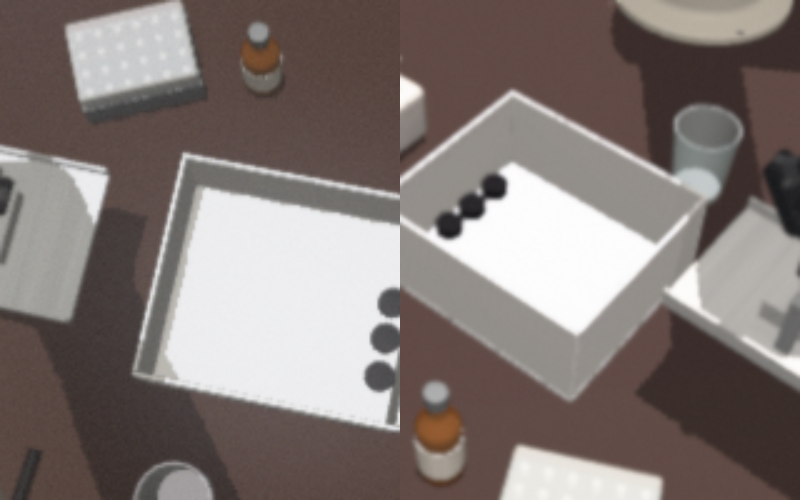

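All three caps lie in the tub near its far wall, and the platform is empty. Next I'll go to the shaker.

{"method": "servo_tool", "body": {"moves": [[-0.2,-1.5,1,-0.1],[-0.5,-4,2,-0.2],[-0.9,-8,2,-0.3],[-1.4,-12,2,-0.4],[-1.9,-16,2,-0.52],[-2.4,-20,2,-0.64],[-2.9,-24,2,-0.76],[-3.4,-28,2,-0.88],[-3.9,-32,2,-1.0],[-4.4,-36,2,-1.12],[-4.9,-40,2,-1.24],[-5.4,-44,2,-1.36],[-5.9,-48,2,-1.45],[-6.3,-52,2,-1.52],[-6.6,-54.5,2,-1.555],[-6.8,-56.1,2,-1.555],[-6.8,-56.1,2,-1.555],[-6.8,-56.1,2,-1.555],[-6.8,-56.1,2,-1.555]]}}

```text
time: 8.4
ee_pos: [0.5115, -0.2812, 0.1976]
tcp_rot: [180.0, -0.0, 78.3]
wrist_force: [-1.5, -0.2, -5.2]
opening: 0.0096
grasp_force: 79.2
```

Run:
```python
from h import *
t=snap('top','t4.png');s=snap('scene','s4.png')
o=np.zeros((560,800,3),np.uint8)
u,v=proj('top',[[.55,-.28,.1]])[0].astype(int);print('top',u-50,v-70);o[:,:400]=cv2.resize(t[v-70:v+70,u-50:u+50],(400,560))
u,v=proj('scene',[[.55,-.28,.1]])[0].astype(int);print('scene',u-70,v-98);o[:,400:]=cv2.resize(s[v-98:v+98,u-70:u+70],(400,560));cv2.imwrite('pics/c4.png',o)
```

```text
top 417 128
scene 141 63
```

View pics/c4.png

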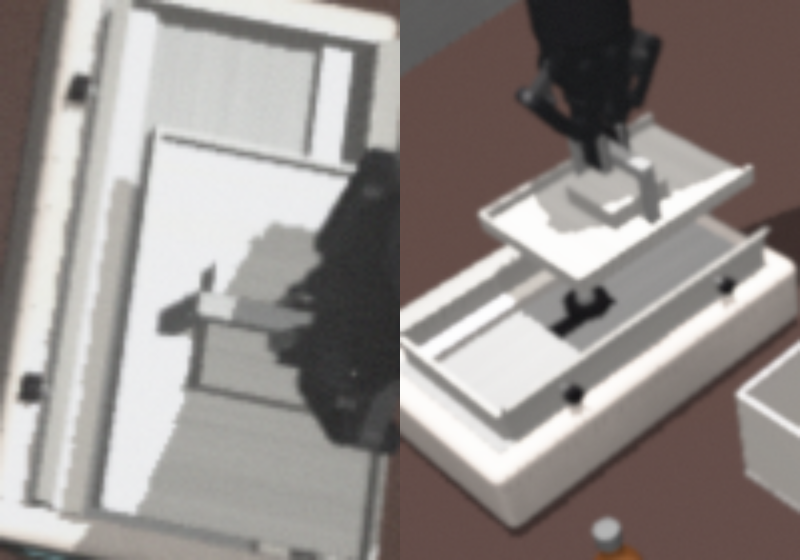

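The platform hovers level over the guide front. Its rear-left corner is near crop (155,130) and its left edge runs down to (100,510).

Run:
```python
from h import *
o=get_obs();p=o['ee_pos'];print(p,o['tcp_rot'])
T=lambda q:np.array(q,float)/4+[417,128]-.375
a=np.radians(-11.5);u=np.array([np.cos(a),np.sin(a)]);v=np.array([-u[1],u[0]])
def rel(P,c):d=P[:,:2]-c;return np.c_[d@u,d@v].round(4).tolist()
for n,q,z in(('edge top',[[155,130],[127,320],[100,510]],p[2]-.022),('edge bottom',[[155,130],[127,320],[100,510]],p[2]-.038),('bar L end',[[200,305]],p[2]+.023)):
  P=ray('top',T(q),z);print(n,'rel tcp',rel(P,p[:2]),'rel guides',rel(P,np.array([.5665,-.29])))
# edge profile along rows in top picture across the platform left edge
g=cv2.cvtColor(cv2.imread('pics/t4.png'),cv2.COLOR_BGR2GRAY)
for y in(170,190,210,230,245):print(y,432,g[y,432:465].tolist())
```

```text
[ 0.51202066 -0.28057286  0.19761559] [1.79982575e+02 2.85743487e-03 7.83479247e+01]
edge top rel tcp [[0.0905, 0.0667], [-0.0065, 0.067], [-0.0989, 0.0665]] rel guides [[0.0352, 0.0651], [-0.0618, 0.0654], [-0.1541, 0.0648]]
edge bottom rel tcp [[0.0962, 0.0621], [-0.0029, 0.0624], [-0.0973, 0.0619]] rel guides [[0.0409, 0.0605], [-0.0582, 0.0608], [-0.1526, 0.0603]]
bar L end rel tcp [[-0.003, 0.0483]] rel guides [[-0.0583, 0.0467]]
170 432 [235, 235, 233, 212, 153, 131, 151, 187, 200, 202, 205, 222, 233, 235, 237, 236, 236, 236, 232, 213, 150, 118, 177, 227, 236, 237, 237, 236, 236, 236, 237, 235, 237]
190 432 [212, 152, 127, 155, 194, 203, 202, 208, 224, 232, 214, 185, 182, 181, 180, 164, 139, 113, 107, 152, 221, 235, 237, 235, 238, 236, 237, 236, 237, 238, 237, 236, 237]
210 432 [159, 196, 201, 203, 208, 224, 234, 219, 184, 181, 180, 181, 165, 141, 117, 107, 152, 219, 235, 238, 236, 238, 236, 222, 148, 103, 93, 92, 91, 95, 99, 123, 142]
230 432 [200, 208, 225, 234, 221, 187, 179, 181, 180, 161, 137, 116, 101, 134, 216, 234, 237, 237, 237, 238, 236, 236, 237, 236, 237, 235, 237, 238, 237, 229, 180, 167, 164]
245 432 [229, 221, 189, 182, 182, 181, 177, 157, 133, 109, 105, 177, 227, 235, 236, 237, 236, 237, 237, 236, 235, 235, 233, 193, 168, 160, 161, 161, 161, 161, 162, 161, 160]
```

{"method": "servo_tool", "body": {"moves": [[0,0.1,-1,0],[0,0.1,-2,0],[0,0.1,-3,0],[0,0.1,-4,0],[0,0.1,-4.6,0],[0,0.1,-5,0],[0,0.1,-5,0],[0,0.1,-5,0]]}}

```text
time: 9.17
ee_pos: [0.5122, -0.2802, 0.1473]
tcp_rot: [-180.0, -0.0, 78.3]
wrist_force: [0.1, 0.0, -4.7]
opening: 0.0105
grasp_force: 79.2
```

{"method": "servo_tool", "body": {"moves": [[0,0,-0.2,0],[0,0,-0.4,0],[0,0,-0.6,0],[0,0,-0.8,0],[0,0,-0.8,0]]}}

```text
time: 9.58
ee_pos: [0.5124, -0.2803, 0.1395]
tcp_rot: [180.0, 0.0, 78.3]
wrist_force: [0.0, -1.0, -1.1]
opening: 0.0104
grasp_force: 79.7
```

{"method": "servo_tool", "body": {"moves": [[0,0,-0.05,0],[0,0,-0.1,0],[0,0,-0.1,0]]}}

```text
time: 9.83
ee_pos: [0.5124, -0.2803, 0.1391]
tcp_rot: [179.9, 0.0, 78.3]
wrist_force: [-1.9, 0.0, 3.0]
opening: 0.01
grasp_force: 80.4
```

{"method": "servo_tool", "body": {"moves": [[0.5,-0.1,0,0],[1,-0.2,0,0],[1.5,-0.3,0,0],[2,-0.4,0,0],[2.5,-0.5,0,0],[3,-0.6,0,0],[3.4,-0.7,0,0],[3.4,-0.7,0,0]]}}

```text
time: 10.5
ee_pos: [0.5479, -0.2876, 0.1391]
tcp_rot: [179.9, 0.0, 78.3]
wrist_force: [1.7, -0.5, 5.1]
opening: 0.0104
grasp_force: 80.8
```

{"method": "servo_tool", "body": {"moves": [[0.15,-0.03,0,0],[0.3,-0.06,0,0],[0.3,-0.06,0,0]]}}

```text
time: 10.75
ee_pos: [0.5502, -0.2881, 0.1392]
tcp_rot: [179.9, 0.0, 78.3]
wrist_force: [-2.0, 0.2, 7.6]
opening: 0.0104
grasp_force: 81.0
```

{"method": "servo_tool", "body": {"moves": [[0.15,-0.03,0,0],[0.3,-0.06,0,0],[0.3,-0.06,0,0]]}}

```text
time: 11.0
ee_pos: [0.5531, -0.2886, 0.1392]
tcp_rot: [179.9, 0.0, 78.3]
wrist_force: [-1.7, -0.1, 7.1]
opening: 0.0105
grasp_force: 81.0
```

{"method": "servo_tool", "body": {"moves": [[0.15,-0.03,0,0],[0.3,-0.06,0,0],[0.3,-0.06,0,0]]}}

```text
time: 11.25
ee_pos: [0.5561, -0.2892, 0.1387]
tcp_rot: [179.9, 0.0, 78.3]
wrist_force: [0.2, -0.5, 3.9]
opening: 0.0106
grasp_force: 80.6
```

Force is dropping, so the pin nose is starting to enter the hole.

{"method": "servo_tool", "body": {"moves": [[0.15,-0.03,0,0],[0.3,-0.06,0,0],[0.3,-0.06,0,0]]}}

```text
time: 11.5
ee_pos: [0.5588, -0.2896, 0.1374]
tcp_rot: [-180.0, -0.0, 78.3]
wrist_force: [2.4, -0.4, -2.2]
opening: 0.01
grasp_force: 79.6
```

{"method": "servo_tool", "body": {"moves": [[0.15,-0.03,0,0],[0.3,-0.06,0,0],[0.3,-0.06,0,0]]}}

```text
time: 11.75
ee_pos: [0.5611, -0.29, 0.1373]
tcp_rot: [-179.9, -0.0, 78.3]
wrist_force: [0.0, -0.2, -5.6]
opening: 0.0104
grasp_force: 79.3
```

{"method": "servo_tool", "body": {"moves": [[0.1,0,-0.1,0],[0.2,-0.04,-0.2,0],[0.2,-0.04,-0.3,0],[0.2,-0.04,-0.3,0]]}}

```text
time: 12.08
ee_pos: [0.5631, -0.2905, 0.1348]
tcp_rot: [-180.0, -0.0, 78.3]
wrist_force: [-0.6, 0.5, -4.9]
opening: 0.0102
grasp_force: 79.3
```

{"method": "servo_tool", "body": {"moves": [[0,0,-0.1,0],[0,0,-0.2,0],[0,0,-0.3,0],[0,0,-0.3,0]]}}

```text
time: 12.42
ee_pos: [0.5631, -0.2905, 0.132]
tcp_rot: [-180.0, -0.0, 78.3]
wrist_force: [-0.2, 0.4, -5.2]
opening: 0.0099
grasp_force: 79.3
```

{"method": "servo_tool", "body": {"moves": [[0,0,-0.1,0],[0,0,-0.2,0],[0,0,-0.3,0],[0,0,-0.3,0]]}}

```text
time: 12.75
ee_pos: [0.5633, -0.2906, 0.1296]
tcp_rot: [180.0, 0.0, 78.3]
wrist_force: [0.8, 0.4, -3.3]
opening: 0.01
grasp_force: 79.4
```

{"method": "servo_tool", "body": {"moves": [[0,0,-0.1,0],[0,0,-0.2,0],[0,0,-0.3,0],[0,0,-0.3,0]]}}

```text
time: 13.08
ee_pos: [0.5633, -0.2907, 0.1267]
tcp_rot: [180.0, 0.0, 78.3]
wrist_force: [-1.8, -0.8, 3.5]
opening: 0.0105
grasp_force: 80.4
```

Now on the collar. I'll press home.

{"method": "servo_tool", "body": {"moves": [[0,0,-0.05,0],[0,0,-0.1,0],[0,0,-0.15,0],[0,0,-0.15,0]]}}

```text
time: 13.42
ee_pos: [0.5634, -0.2907, 0.1256]
tcp_rot: [179.9, 0.0, 78.3]
wrist_force: [-3.8, 0.8, 6.3]
opening: 0.0105
grasp_force: 80.9
```

{"method": "servo_tool", "body": {"moves": [[0,0,-0.05,0],[0,0,-0.1,0],[0,0,-0.15,0],[0,0,-0.15,0]]}}

```text
time: 13.75
ee_pos: [0.5635, -0.2908, 0.1254]
tcp_rot: [179.9, 0.0, 78.3]
wrist_force: [-4.5, 1.8, 13.5]
opening: 0.0101
grasp_force: 81.9
```

{"method": "servo_tool", "body": {"moves": [[0,0,-0.05,0],[0,0,-0.1,0],[0,0,-0.15,0],[0,0,-0.15,0],[0,0,-0.15,0]]}}

```text
time: 14.17
ee_pos: [0.5638, -0.2909, 0.1254]
tcp_rot: [179.8, 0.1, 78.3]
wrist_force: [-7.4, 3.2, 22.2]
opening: 0.0104
grasp_force: 83.0
```

Run:
```python
from h import *
t=snap('top','t5.png');s=snap('scene','s5.png')
o=np.zeros((560,800,3),np.uint8)
u,v=proj('top',[[.55,-.28,.1]])[0].astype(int);o[:,:400]=cv2.resize(t[v-70:v+70,u-50:u+50],(400,560))
u,v=proj('scene',[[.55,-.2,.1]])[0].astype(int);o[:,400:]=cv2.resize(s[v-98:v+98,u-70:u+70],(400,560));cv2.imwrite('pics/c5.png',o)
q=get_obs();print(q['wrist_force'],q['qd'].round(2),q['ee_pos'])
```

```text
[-7.77661367  3.11750124 20.95048536] [ 0.09  0.04 -0.02  0.05 -0.   -0.01] [ 0.56376266 -0.29087726  0.12539744]
```

View pics/c5.png

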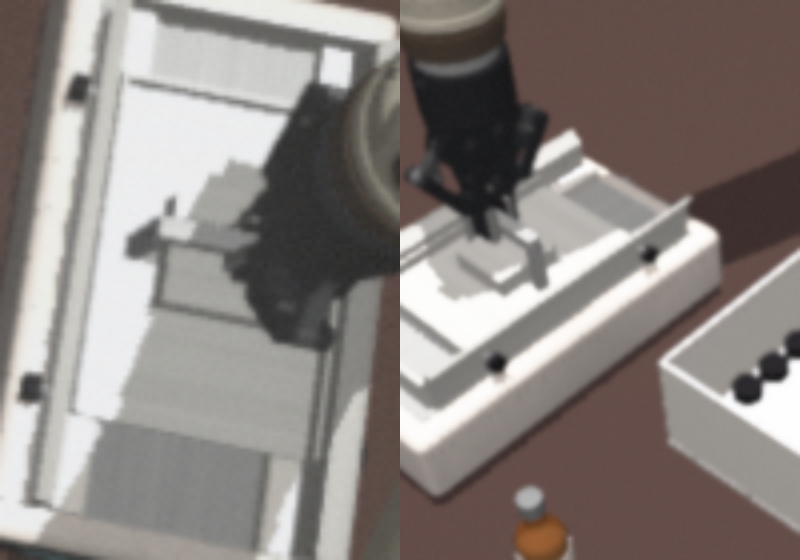

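The platform sits low between the lips, level, with the gripper holding and pressing the handle, and the caps are in the tub. I'll hand it in.

```bash
python3 -c "
from workcell import *
print(job_done())"
```

```text
the job is handed in; nothing more can be done
None
```

I handed the job in at about 14 s; no verdict came back. All three caps are in the tub, flung off by a sharp reversal because the tool can't tilt, and the platform is on the drive pin, held by the handle and pressed home with about 21 N.

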